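Move the jeweller's pliers to the new rack in the same order

TASK

Move all four pliers from the old wooden rack to the new aluminium rack, keeping the same order from left to right: each hangs jaws up, astride the rail, in the middle of the bay that matches the one it came from. Leave the bottle, the bowl and the pen where they are.

Things in the scene. Friction and masses are not known exactly. Their poses are not given: they have to be found in the camera images.
- old_rack: old rack: dark wooden base 260 (y) x 130 mm, wooden ends, fixed. Same as the new rack in size and frame: flat steel rail along y at x=0, 6 mm thick, top edge 100 mm above the bench; bay middles at y = 90, 30, -30, -90 mm. All pliers hang here at the start, one in each bay, in any order. Either rack may be the left one.
- new_rack: new rack: bare aluminium, fixed, empty. Steel rail along y at x=0, 6 mm thick, top edge at 100 mm, underside 84; ends 108 high. Dividers 3 mm thick, 6 mm above the rail, at y = -60, 0, 60 mm make four bays with middles at y = 90, 30, -30, -90 mm. Origin: middle of underside; z up, y along the rail to the robot's left, x away from it, within 0.25 rad. Base 12 mm thick.
- red_pliers_joint (a point): flat-nose pliers with red grips (two square jaws), rigid, 0.12 kg, hanging jaws up astride the rail. Point: centre of the steel joint block, 28 (x, across the rail; grip this) x 11 (y) x 24 mm high; 112 mm up when hung, block resting on the rail. z to the jaws, tips 42 mm above. Handles don't move, reach 82 mm below; inside gap 16 mm at the block, 34 at the ends (56 outside).
- blue_pliers_joint (a point): round-nose pliers with blue grips (two slim round jaws), rigid, 0.12 kg, hanging jaws up astride the rail. Point: centre of the steel joint block, 28 (x, across the rail; grip this) x 11 (y) x 24 mm high; 112 mm up when hung, block resting on the rail. z to the jaws, tips 42 mm above. Handles don't move, reach 82 mm below; inside gap 16 mm at the block, 34 at the ends (56 outside).
- yellow_pliers_joint (a point): chain-nose pliers with yellow grips (jaws tapering together), rigid, 0.12 kg, hanging jaws up astride the rail. Point: centre of the steel joint block, 28 (x, across the rail; grip this) x 11 (y) x 24 mm high; 112 mm up when hung, block resting on the rail. z to the jaws, tips 42 mm above. Handles don't move, reach 82 mm below; inside gap 16 mm at the block, 34 at the ends (56 outside).
- green_pliers_joint (a point): cutters with green grips (short stubby jaws), rigid, 0.12 kg, hanging jaws up astride the rail. Point: centre of the steel joint block, 28 (x, across the rail; grip this) x 11 (y) x 24 mm high; 112 mm up when hung, block resting on the rail. z to the jaws, tips 30 mm above. Handles don't move, reach 82 mm below; inside gap 16 mm at the block, 34 at the ends (56 outside).
- red_tape: two tabs of red tape, 24 (x) x 20 mm, on the old rack's base along its near and far edge, marking the bay where the red pliers hang at the start; origin midway between the tabs, on the base, straight under the middle of that bay; fixed, they stay on the old rack.
- blue_tape: two tabs of blue tape, 24 (x) x 20 mm, on the old rack's base along its near and far edge, marking the bay where the blue pliers hang at the start; origin midway between the tabs, on the base, straight under the middle of that bay; fixed, they stay on the old rack.
- yellow_tape: two tabs of yellow tape, 24 (x) x 20 mm, on the old rack's base along its near and far edge, marking the bay where the yellow pliers hang at the start; origin midway between the tabs, on the base, straight under the middle of that bay; fixed, they stay on the old rack.
- green_tape: two tabs of green tape, 24 (x) x 20 mm, on the old rack's base along its near and far edge, marking the bay where the green pliers hang at the start; origin midway between the tabs, on the base, straight under the middle of that bay; fixed, they stay on the old rack.
- bottle: white plastic bottle, 56 mm across, 110 mm high, standing beyond the racks; bystander
- bowl: small glass bowl, 110 mm across, 50 mm high, left of the racks; bystander
- pen: blue and black pen, 130 mm long, 11 mm thick, lying right of the racks; bystander
There are look-alikes about, which are no part of the job. What is shaped like the part that bears red_pliers_joint but pink or purple is not meant.

How it is judged:
By the outcome, as a careful person would: the job done as asked, in the order asked, and still so for the second after the job is handed in, with the robot touching nothing.
It also fails if it takes over 112 s, if anything falls off the work surface, if the arm or the gripper's body presses on something with over 40 N, if the wrist force passes 120 N, or if a joint passes its speed limit or range.

ROBOT

A 6-joint arm with a two-finger parallel gripper is mounted at the origin on the work surface. World frame = base frame: x ahead of the robot, y to its left, z up, the work surface at z = 0. Lengths are in m, angles in rad, forces in N, time in s.
With the tool pointing down it reaches from about 0.35 to 0.725 m from the base axis. Payload 4.3 kg.
Tool frame: the origin (TCP) lies on the centre line of the jaws, within the pads' length; the fingertips stand 25 mm ahead of it and the grasp point (between the pads) lies 6 mm ahead of it (r.nose_length is the distance from the TCP to the fingertips, in m); z points along the fingers, y is the line along which they close (so a half turn about z gives the same grasp; the last joint's range is limited). The gripper opens to 85 mm and grips with 20 to 120 N. Pads are 22 mm wide; open, the fingers measure 114 mm over their backs; the gripper's body (76 mm by 85 mm) begins 54 mm behind the grasp point. The pads swing forward as they close: fully open they stand 13 mm farther back than shut.
Start: joints at [1.097, 0.377, 0.081, 1.274, 0, 1.46], TCP at [0.205, 0.537, 0.256] pointing down, gripper open.
Joint ranges: [-2.72, 2.72], [-0.84, 1.66], [-1.02, 1.22], [-1.77, 2.12], [-1.37, 1.28], [-3.14, 3.14]. Speed limits (rad/s): [2.57, 2.57, 3.14, 3.14, 3.14, 3.14].

INTERFACE

Orientations are given as a 3x3 rotation matrix whose columns are the frame's x, y, z axes.
In Python, from rig import r, read_camera, calibration gives the robot as it stands.
- The arm moves only by the shell command python3 -m crank 'ROWS' [FORCE]. ROWS is text: rows parted by semicolons, each of 7 numbers parted by spaces: the shift along the tool's x, y, z in m, then the turn, a rotation vector about the tool's x, y, z in rad, then the finger opening in m, from 0 to 0.0854. In form: tx ty tz wx wy wz grip; .... A call has exactly 8 rows; each row is the pose to reach, as a shift and turn from the pose commanded when the call began, along the tool's axes at that moment; what a row does not reach only later rows make up. A row lasts 1/8 s, in which the tool goes at most 62.5 mm and 10.7 degrees, less where a joint would pass 70% of its speed; a pose out of reach is approached as far as the arm can. A call with a gripper value outside its range is refused whole. The fingers move at their own pace and stop on an object; FORCE is the grip in N (left out, the last holds). Time passes only in rows, so rows that repeat a pose let the fingers close, or fill a call up. It gives the time, the measured TCP pose, the force, the opening and the grip force at its end, in the units of the state.
- r.read_state(): the state, without advancing time (a new reading comes with each control period).
- read_camera(name): name is "scene" or "top" or "wrist"; returns the picture (384x512x3 uint8, red, green, blue); there is no depth.
- calibration(name): a dict with "mtx" (3x3 intrinsics, pixels), "R" (3x3) and "t" (3): a world point X has camera coordinates R X + t. Camera axes: x right, y down, z forward; pixel columns grow to the right and rows downward; lengths in m; the calibration is good to about 2 mm. A picture is of the moment at which its call begins: read the wrist's pose just before it. calibration takes no time and is no camera call; for the wrist camera it gives the pose at the moment of the call.
- r.job_done(): hands the job in; it is judged then, once.
The state is a dict: "clock": time; "joint_pos": joint angles; "qd": joint speeds; "tau": joint torques, N m; "ee_pos": TCP position; "tcp_rot": TCP orientation; "force": force on the tool from outside, world axes, zero at the start; "wrist_torque": the same for the moment, N m; "width": finger opening in m; "grip_force": force on a finger pad.
Only numpy, scipy, OpenCV 4.12 (cv2) and the standard library are available. Lean on these libraries where they do the work, as an engineer would, in place of code of your own. Each camera call takes 0.05 s, during which the arm holds its last target. There are 200 camera calls.

## Working session

There is one attempt and no reset: what is moved stays moved. The work goes in short steps, Python scripts to look and compute and a shell command to move; the robot and the scene stay as the last step left them, time stands still between calls to the robot, and variables do not carry over. Pictures are saved under pics/ and viewed, at most 14 in all, crops included, and the job is handed in when it is done.

```bash
ls; mkdir -p pics
python3 - <<'E'
from rig import r, read_camera, calibration
import cv2
for n in ("scene","top"):
    im=read_camera(n); cv2.imwrite(f"pics/{n}0.png",im[:,:,::-1])
    c=calibration(n); print(n,c)
s=r.read_state(); print(s)
E
```

```text
pics
scene {'mtx': array([[393.03216747,   0.        , 250.65248829],
       [  0.        , 393.03216747, 202.16619305],
       [  0.        ,   0.        ,   1.        ]]), 'R': array([[-0.44384241,  0.89609238,  0.00472837],
       [ 0.53478018,  0.26910788, -0.80099383],
       [-0.71903691, -0.35298639, -0.59865393]]), 't': array([ 0.25636899, -0.22619491,  1.49476918])}
top {'mtx': array([[399.86746176,   0.        , 252.42356125],
       [  0.        , 399.86746176, 190.23768318],
       [  0.        ,   0.        ,   1.        ]]), 'R': array([[-2.83854597e-02, -9.99596801e-01,  7.07558634e-04],
       [-9.92791168e-01,  2.81097269e-02, -1.16514119e-01],
       [ 1.16447252e-01, -4.00976479e-03, -9.93188783e-01]]), 't': array([0.02722485, 0.57352647, 1.40997349])}
{'clock': 0.1, 'joint_pos': array([1.09670713e+00, 3.77999314e-01, 7.97934507e-02, 1.27442536e+00,
       9.55293470e-06, 1.46049271e+00]), 'qd': array([ 0.00030757, -0.0009896 ,  0.00340099,  0.00109923, -0.00073227,
        0.00084656]), 'tau': array([ 8.56436782e-04, -4.64694643e+01,  2.70581639e+01,  1.20685183e-02,
       -1.51580443e-04,  1.78910220e-06]), 'ee_pos': array([0.20433987, 0.53689056, 0.25546212]), 'tcp_rot': array([[-9.34556464e-01,  3.55813856e-01, -8.46179964e-04],
       [ 3.55814799e-01,  9.34555069e-01, -1.62815958e-03],
       [ 2.11480037e-04, -1.82269041e-03, -9.99998317e-01]]), 'force': array([0.42057146, 0.36189643, 0.20615741]), 'wrist_torque': array([0.00369951, 0.02625615, 0.0141332 ]), 'grip_force': 0.0, 'width': 0.08527661063265601}
```

View pics/scene0.png

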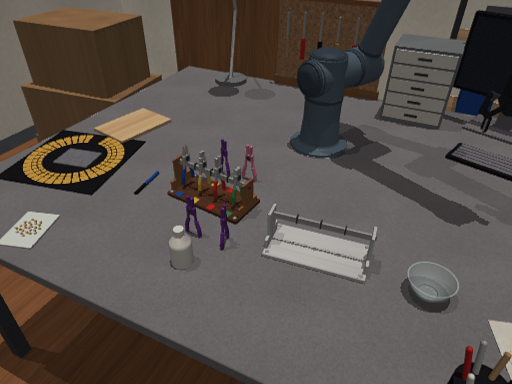

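View pics/top0.png

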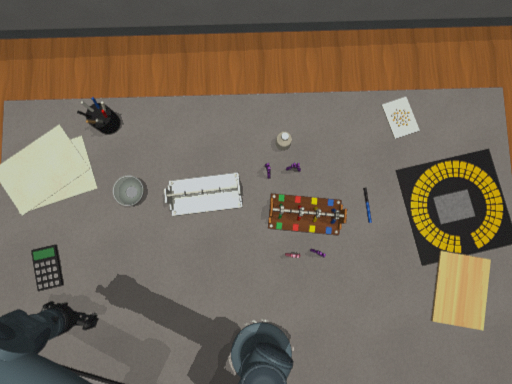

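The scene picture shows the old rack on the robot's right with four pliers; the new rack is on the left, around (318,243). The top view shows the old rack at (307,213) and the new one at (204,194). The tape order from the left is green, red, yellow, blue. Purple and pink look-alikes stand in front of the old rack and beyond it.

```bash
cat > h.py <<'E'
import numpy as np, cv2
from rig import r, read_camera, calibration
def ray(c,uv,z):
    d=c["R"].T@np.linalg.solve(c["mtx"],[uv[0],uv[1],1.]); o=-c["R"].T@c["t"]
    return (o+d*(z-o[2])/d[2])
def proj(c,X):
    p=c["mtx"]@(c["R"]@np.asarray(X)+c["t"]); return p[:2]/p[2]
def go(x,y,z,yaw_close):
    """tool-frame shift and turn to reach world (x,y,z), pointing down, closing axis along heading yaw_close"""
    s=r.read_state(); R=s["tcp_rot"]
    yv=np.array([np.cos(yaw_close),np.sin(yaw_close),0]); zv=np.array([0,0,-1.])
    if yv@R[:,1]<0: yv=-yv
    T=np.column_stack([np.cross(yv,zv),yv,zv])
    w=cv2.Rodrigues(R.T@T)[0].ravel()
    return np.round(R.T@(np.array([x,y,z])-s["ee_pos"]),4),np.round(w,3)
E
python3 - <<'E'
from h import *
c=calibration("top"); im=cv2.imread("pics/top0.png"); hsv=cv2.cvtColor(im,cv2.COLOR_BGR2HSV)
sub=np.zeros(im.shape[:2],np.uint8); sub[185:242,262:350]=255
for n,lo,hi in (("green",(45,120,50),(80,255,255)),("red",(0,190,90),(6,255,255)),("yellow",(22,150,110),(34,255,255)),("blue",(100,120,60),(125,255,255))):
    m=cv2.inRange(hsv,lo,hi)&sub
    k,_,st,ce=cv2.connectedComponentsWithStats(m)
    for i in range(1,k):
        if st[i,4]>8: print(n,st[i,4],ce[i].round(1),ray(c,ce[i],.0125).round(4))
m=((hsv[...,1]<40)&(hsv[...,2]>170)).astype(np.uint8)*255
m[:150]=0;m[230:]=0;m[:,:150]=0;m[:,255:]=0
cs=max(cv2.findContours(m,0,2)[0],key=cv2.contourArea); rc=cv2.minAreaRect(cs); print(rc)
print([ray(c,p,.012).round(3) for p in cv2.boxPoints(rc)])
a=cv2.resize(im[165:225,155:255],None,fx=7.5,fy=7.5,interpolation=cv2.INTER_CUBIC); cv2.imwrite("pics/crop1.png",a[:, :750])
E
```

```text
green 35 [281.3 197.6] [ 0.5466 -0.094   0.0125]
green 9 [279.6 216. ] [ 0.4795 -0.0851  0.0125]
green 37 [278.5 225.4] [ 0.4456 -0.08    0.0125]
red 30 [297.5 199.1] [ 0.5393 -0.153   0.0125]
yellow 43 [313.6 200.8] [ 0.5314 -0.2114  0.0125]
yellow 44 [311.7 228.2] [ 0.432  -0.2     0.0125]
blue 30 [330.  202.3] [ 0.5242 -0.2711  0.0125]
blue 34 [328.1 230.2] [ 0.4232 -0.2591  0.0125]
((203.64752197265625, 193.9669647216797), (34.62535095214844, 73.01106262207031), 83.0887680053711)
[array([0.619, 0.33 , 0.012]), array([0.644, 0.063, 0.012]), array([0.517, 0.051, 0.012]), array([0.492, 0.315, 0.012])]
```

View pics/crop1.png

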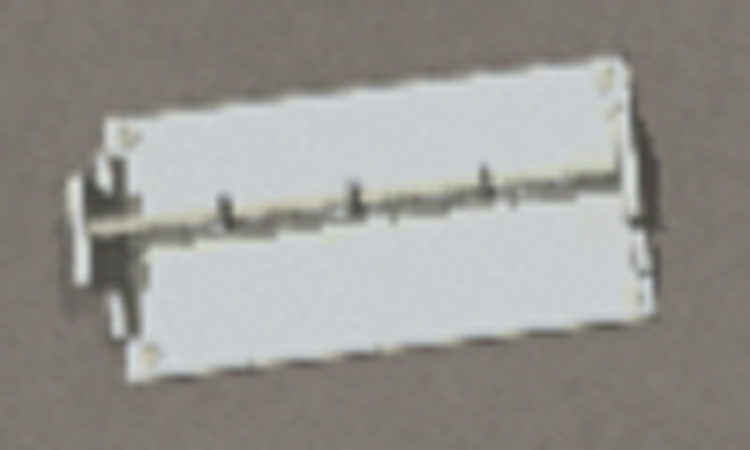

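Run:
```python
from h import *
c=calibration("top")
f=lambda p:(155+(p[0]+.5)/7.5-.5,165+(p[1]+.5)/7.5-.5)
P=[ray(c,f(p),.012) for p in ((105,120),(622,58),(655,318),(128,380))]
print("new",np.mean(P,0).round(4),[(np.arctan2(*(a-b)[1::-1])*1).round(3) for a,b in((P[0],P[3]),(P[1],P[2]))],[np.linalg.norm(P[0]-P[1]).round(3),np.linalg.norm(P[0]-P[3]).round(3)], [np.arctan2(-(a-b)[0],(a-b)[1]).round(3) for a,b in ((P[0],P[1]),(P[3],P[2]))])
for p in ((225,210),(354,199),(486,182)): print("div",ray(c,f(p),.103).round(4))
# old rack: similarity-free rigid fit of tabs
x0=.0505
M=[(x0,90),(-x0,90),(x0,30),(x0,-30),(-x0,-30),(x0,-90),(-x0,-90)]
M=np.array([(a,b/1000) for a,b in M]); Q=np.array([(.5466,-.094),(.4456,-.08),(.5393,-.153),(.5314,-.2114),(.432,-.2),(.5242,-.2711),(.4232,-.2591)])
a,b=M-M.mean(0),Q-Q.mean(0); z=np.sum((a[:,0]-1j*a[:,1])*(b[:,0]+1j*b[:,1])); th=np.angle(z)
R=np.array([[np.cos(th),-np.sin(th)],[np.sin(th),np.cos(th)]]); t=Q.mean(0)-R@M.mean(0)
print("old",t.round(4),th.round(4),(Q-(M@R.T+t)).round(4).tolist())
for y in (.09,.03,-.03,-.09): print((R@[0,y]+t).round(4))
w=calibration("wrist"); s=r.read_state(); print("wristcam in tool",s["tcp_rot"].T@(-w["R"].T@w["t"]-s["ee_pos"]), (s["tcp_rot"].T@w["R"].T).round(2),w["mtx"][0])
p=R@[0,.03]+t
print(go(p[0],p[1],.27,th))
```

```text
new [0.5689 0.185  0.012 ] [np.float64(0.083), np.float64(0.101)] [np.float64(0.255), np.float64(0.128)] [np.float64(0.093), np.float64(0.089)]
div [0.5645 0.2443 0.103 ]
div [0.5679 0.1852 0.103 ]
div [0.574  0.1246 0.103 ]
old [ 0.4851 -0.1761] -0.1248 [[0.0002, -0.0009], [-0.0006, 0.0005], [0.0003, -0.0004], [-0.0001, 0.0007], [0.0007, -0.0004], [0.0002, 0.0006], [-0.0006, -0.0]]
[ 0.4963 -0.0868]
[ 0.4889 -0.1463]
[ 0.4814 -0.2058]
[ 0.4739 -0.2654]
wristcam in tool [ 0.08178071 -0.00084781 -0.11842369] [[ 0.   -0.95 -0.32]
 [ 1.    0.    0.  ]
 [-0.   -0.32  0.95]] [340.3119512    0.         254.78805203]
(array([-0.509 , -0.5373, -0.0137]), array([-2.000e-03,  1.000e-03,  1.332e+00]))
```

```bash
python3 -m crank '-0.509 -0.537 -0.014 -0.002 0.001 1.332 0.055;-0.509 -0.537 -0.014 -0.002 0.001 1.332 0.055;-0.509 -0.537 -0.014 -0.002 0.001 1.332 0.055;-0.509 -0.537 -0.014 -0.002 0.001 1.332 0.055;-0.509 -0.537 -0.014 -0.002 0.001 1.332 0.055;-0.509 -0.537 -0.014 -0.002 0.001 1.332 0.055;-0.509 -0.537 -0.014 -0.002 0.001 1.332 0.055;-0.509 -0.537 -0.014 -0.002 0.001 1.332 0.055' 40
python3 -c "
from h import *
print(go(.4963,-.0868,.27,-.125), r.read_state()['joint_pos'])"
```

```text
clock: 1.1
ee_pos: [0.3971, 0.074, 0.2657]
tcp_rot: [[0.126, 0.992, 0.001], [0.992, -0.126, 0.002], [0.002, 0.001, -1.0]]
force: [0.6, 0.3, -0.5]
width: 0.055
grip_force: 0.0
(array([-0.147 ,  0.1187, -0.0045]), array([ 0.001, -0.002, -0.002])) [ 0.02544927  0.02771166 -0.33451821  1.207273    0.00202162  1.72284713]
```

```bash
python3 -m crank '-0.147 0.119 -0.004 0 -0.002 -0.002 0.055;-0.147 0.119 -0.004 0 -0.002 -0.002 0.055;-0.147 0.119 -0.004 0 -0.002 -0.002 0.055;-0.147 0.119 -0.004 0 -0.002 -0.002 0.055;-0.147 0.119 -0.004 0 -0.002 -0.002 0.055;-0.147 0.119 -0.004 0 -0.002 -0.002 0.055;-0.147 0.119 -0.004 0 -0.002 -0.002 0.055;-0.147 0.119 -0.004 0 -0.002 -0.002 0.055'
python3 -c "
from h import *
c=calibration('wrist'); im=read_camera('wrist'); cv2.imwrite('pics/w1.png',im[:,:,::-1])
for p in ((.4963,-.0868),(.4889,-.1463),(.4814,-.2058),(.4739,-.2654)): print(proj(c,(*p,.124)).round(1))
print(go(.4963,-.0868,.122,-.125))"
```

```text
clock: 2.1
ee_pos: [0.4964, -0.084, 0.2698]
tcp_rot: [[0.121, 0.993, 0.001], [0.993, -0.121, -0.0], [-0.0, 0.001, -1.0]]
force: [0.3, -0.6, -0.2]
width: 0.0549
grip_force: 0.0
[253.9 186.9]
[253.8 252.4]
[253.6 309.9]
[253.4 360.8]
(array([-0.0027, -0.    ,  0.1478]), array([0.001, 0.   , 0.003]))
```

View pics/w1.png

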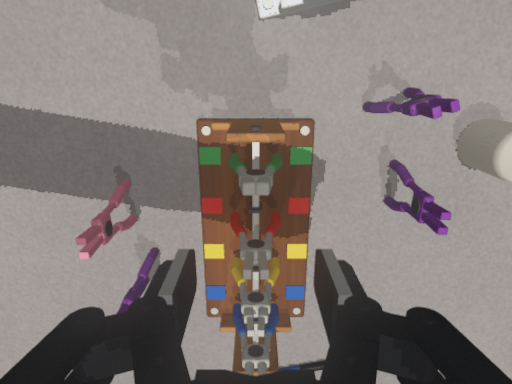

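The wrist view shows the rail at column 256. The green joint block is at (256,186), matching the prediction (254,187), and the other blocks lie along the rail below it. The descent is clear.

```bash
python3 -m crank '-0.0027 0.001 0.05 0 0 0.003 0.055;-0.0027 0.001 0.1 0 0 0.003 0.055;-0.0027 0.001 0.13 0 0 0.003 0.055;-0.0027 0.001 0.148 0 0 0.003 0.055;-0.0027 0.001 0.148 0 0 0.003 0.055;-0.0027 0.001 0.148 0 0 0.003 0.02;-0.0027 0.001 0.148 0 0 0.003 0.02;-0.0027 0.001 0.148 0 0 0.003 0.02' 40
```

```text
clock: 3.15
ee_pos: [0.4982, -0.0878, 0.123]
tcp_rot: [[0.126, 0.992, 0.003], [0.992, -0.126, -0.001], [-0.0, 0.003, -1.0]]
force: [-2.5, 0.4, 7.4]
width: 0.0274
grip_force: 39.5
```

```bash
python3 -m crank '0 0 -0.03 0 0 0 0.02;0 0 -0.08 0 0 0 0.02;0 0 -0.125 0 0 0 0.02;0 0 -0.125 0 0 0 0.02;0 0 -0.125 0 0 0 0.02;0 0 -0.125 0 0 0 0.02;0 0 -0.125 0 0 0 0.02;0 0 -0.125 0 0 0 0.02'
python3 -c "
from h import *
print(go(.5602,.2746,.25,.092))"
```

```text
clock: 4.15
ee_pos: [0.4969, -0.0874, 0.2458]
tcp_rot: [[0.126, 0.992, -0.001], [0.992, -0.126, 0.0], [0.0, -0.001, -1.0]]
force: [0.3, 0.1, -1.5]
width: 0.0268
grip_force: 40.2
(array([ 0.3671,  0.0173, -0.0041]), array([-0.001, -0.   , -0.218]))
```

```bash
python3 -m crank '0.367 0.017 -0.004 0 0 -0.218 0.02;0.367 0.017 -0.004 0 0 -0.218 0.02;0.367 0.017 -0.004 0 0 -0.218 0.02;0.367 0.017 -0.004 0 0 -0.218 0.02;0.367 0.017 -0.004 0 0 -0.218 0.02;0.367 0.017 -0.004 0 0 -0.218 0.02;0.367 0.017 -0.004 0 0 -0.218 0.02;0.367 0.017 -0.004 0 0 -0.218 0.02'
python3 -c "
from h import *
c=calibration('wrist'); im=read_camera('wrist'); cv2.imwrite('pics/w2.png',im[:,:,::-1])
th=.092;C=np.array([.5685,.185])
for y in (.06,0,-.06): print(proj(c,(*(C+[-np.sin(th)*y,np.cos(th)*y]),.106)).round(1))
for y in (.13,): print('corners',[proj(c,(*(C+[np.cos(th)*x-np.sin(th)*y,np.cos(th)*y+x*np.sin(th)]),.012)).round(1) for x in (-.065,.065)])
print(go(.5602,.2746,.124,.092))"
```

```text
clock: 5.15
ee_pos: [0.56, 0.2742, 0.25]
tcp_rot: [[-0.092, 0.996, -0.0], [0.996, 0.092, -0.001], [-0.001, -0.0, -1.0]]
force: [0.2, -1.1, -1.4]
width: 0.0272
grip_force: 40.1
[254.4 217.7]
[254.3 279.8]
[254.3 334.4]
corners [array([191.5, 119.2]), array([317.6, 119.3])]
(array([0.0011, 0.0002, 0.1263]), array([ 0.   ,  0.001, -0.001]))
```

View pics/w2.png

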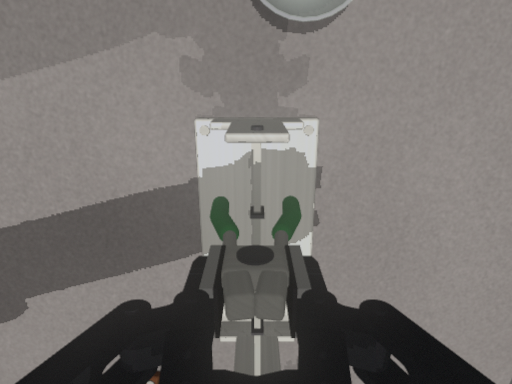

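The new rack's dividers show at (257,217) and (257,333). The predicted rows were 218 and 334, so the position along the rail is right. The handles straddle the rail, centred at about column 256. Descending.

```bash
python3 -m crank '0.001 0.001 0.04 0 0 0 0.02;0.001 0.001 0.08 0 0 0 0.02;0.001 0.001 0.105 0 0 0 0.02;0.001 0.001 0.12 0 0 0 0.02;0.001 0.001 0.126 0 0 0 0.02;0.001 0.001 0.126 0 0 0 0.02;0.001 0.001 0.126 0 0 0 0.02;0.001 0.001 0.126 0 0 0 0.02'
```

```text
clock: 6.2
ee_pos: [0.562, 0.2758, 0.1256]
tcp_rot: [[-0.092, 0.996, 0.003], [0.996, 0.092, 0.0], [0.0, 0.003, -1.0]]
force: [0.1, 0.1, -1.1]
width: 0.0274
grip_force: 40.1
```

```bash
python3 -m crank '0.001 0 0.002 0 0 0 0.02;0.001 0 0.004 0 0 0 0.02;0.001 0 0.004 0 0 0 0.02;0.001 0 0.003 0 0 0 0.045;0.001 0 0.002 0 0 0 0.055;0.001 0 0.002 0 0 0 0.055;0.001 0 -0.04 0 0 0 0.055;0.001 0 -0.1 0 0 0 0.055'
python3 -c "
from h import *
c=calibration('wrist'); im=read_camera('wrist'); cv2.imwrite('pics/w3.png',im[:,:,::-1])
print(go(.4895,-.1463,.25,-.125))"
```

```text
clock: 7.2
ee_pos: [0.5596, 0.2759, 0.2232]
tcp_rot: [[-0.092, 0.996, -0.004], [0.996, 0.092, -0.002], [-0.002, -0.005, -1.0]]
force: [0.9, -0.1, 0.2]
width: 0.0552
grip_force: 0.0
(array([-0.4151, -0.1124, -0.0181]), array([ 0.01 , -0.003,  0.217]))
```

View pics/w3.png

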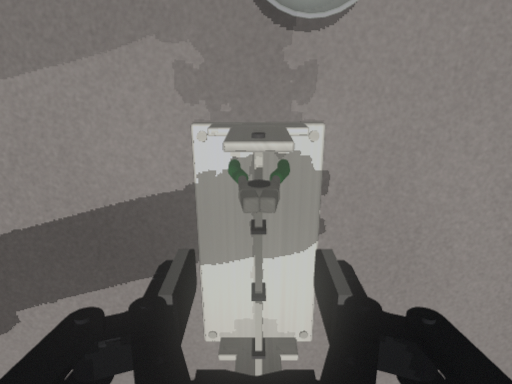

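The green pliers hang astride the rail in the leftmost bay, at about (259,200). Red is next.

```bash
python3 -m crank '-0.1 -0.028 -0.027 0 0 0.05 0.055;-0.415 -0.112 -0.027 0 0 0.217 0.055;-0.415 -0.112 -0.027 0 0 0.217 0.055;-0.415 -0.112 -0.027 0 0 0.217 0.055;-0.415 -0.112 -0.027 0 0 0.217 0.055;-0.415 -0.112 -0.027 0 0 0.217 0.055;-0.415 -0.112 -0.027 0 0 0.217 0.055;-0.415 -0.112 -0.027 0 0 0.217 0.055'
python3 -c "
from h import *
print(go(.4895,-.1463,.123,-.125))"
```

```text
clock: 8.25
ee_pos: [0.4872, -0.1507, 0.2515]
tcp_rot: [[0.131, 0.991, 0.001], [0.991, -0.131, -0.001], [-0.001, 0.002, -1.0]]
force: [-0.0, -0.4, 0.3]
width: 0.0552
grip_force: 0.0
(array([0.0048, 0.0015, 0.1285]), array([ 0.002,  0.001, -0.006]))
```

```bash
python3 -m crank '0.0048 0.0015 0.04 0 0 -0.006 0.055;0.0048 0.0015 0.08 0 0 -0.006 0.055;0.0048 0.0015 0.11 0 0 -0.006 0.055;0.0048 0.0015 0.1285 0 0 -0.006 0.055;0.0048 0.0015 0.1285 0 0 -0.006 0.055;0.0048 0.0015 0.1285 0 0 -0.006 0.02;0.0048 0.0015 0.1285 0 0 -0.006 0.02;0.0048 0.0015 0.1285 0 0 -0.006 0.02' 40
python3 -c "
from h import *
th=.092;C=np.array([.5685,.185]); p=C+.03*np.array([-np.sin(th),np.cos(th)])
print(p,go(*p,.25,.092))"
```

```text
clock: 9.25
ee_pos: [0.491, -0.1426, 0.1243]
tcp_rot: [[0.119, 0.993, 0.003], [0.993, -0.119, -0.0], [-0.0, 0.004, -1.0]]
force: [0.1, 1.8, 5.4]
width: 0.0271
grip_force: 40.2
[0.56574389 0.21487313] (array([ 0.3638,  0.0323, -0.1256]), array([ 0.003,  0.   , -0.211]))
```

```bash
python3 -m crank '0 0 -0.05 0 0 0 0.02;0 0 -0.11 0 0 0 0.02;0.03 0.003 -0.126 0 0 -0.02 0.02;0.367 0.032 -0.126 0 0 -0.211 0.02;0.367 0.032 -0.126 0 0 -0.211 0.02;0.367 0.032 -0.126 0 0 -0.211 0.02;0.367 0.032 -0.126 0 0 -0.211 0.02;0.367 0.032 -0.126 0 0 -0.211 0.02'
python3 -c "
from h import *
th=.092;C=np.array([.5685,.185]); p=C+.0335*np.array([-np.sin(th),np.cos(th)]);read_camera('top')
print(p,go(*p,.1225,.092))"
```

```text
clock: 10.25
ee_pos: [0.5601, 0.1948, 0.2492]
tcp_rot: [[-0.092, 0.996, 0.001], [0.996, 0.092, -0.001], [-0.001, 0.001, -1.0]]
force: [0.9, -0.6, -0.5]
width: 0.0271
grip_force: 40.3
[0.56542235 0.21835833] (array([0.0144, 0.006 , 0.1262]), array([ 0.003, -0.007,  0.007]))
```

```bash
python3 -m crank '0.0144 0.007 0 0 0 0 0.02;0.0144 0.007 0 0 0 0.007 0.02;0.0144 0.007 0 0 0 0.007 0.02;0.0144 0.007 0 0 0 0.007 0.02;0.0144 0.007 0 0 0 0.007 0.02;0.0144 0.007 0 0 0 0.007 0.02;0.0144 0.007 0 0 0 0.007 0.02;0.0144 0.007 0 0 0 0.007 0.02'
python3 -c "
from h import *
th=.092;C=np.array([.5685,.185]); p=C+.0335*np.array([-np.sin(th),np.cos(th)])
print(p,go(*p,.1225,.092))"
```

```text
clock: 11.3
ee_pos: [0.5655, 0.2079, 0.2491]
tcp_rot: [[-0.085, 0.996, 0.001], [0.996, 0.085, -0.0], [-0.0, 0.001, -1.0]]
force: [-0.7, -0.7, -1.1]
width: 0.0273
grip_force: 40.3
[0.56542235 0.21835833] (array([0.0104, 0.0007, 0.1266]), array([ 0.001,  0.   , -0.007]))
```

```bash
python3 -m crank '0.0104 0.001 0 0 0 -0.007 0.02;0.0104 0.001 0.05 0 0 -0.007 0.02;0.0104 0.001 0.09 0 0 -0.007 0.02;0.0104 0.001 0.11 0 0 -0.007 0.02;0.0104 0.001 0.12 0 0 -0.007 0.02;0.0104 0.001 0.126 0 0 -0.007 0.02;0.0104 0.001 0.1265 0 0 -0.007 0.02;0.0104 0.001 0.1265 0 0 -0.007 0.02'
```

```text
clock: 12.3
ee_pos: [0.5659, 0.2188, 0.1244]
tcp_rot: [[-0.092, 0.996, 0.002], [0.996, 0.092, 0.001], [0.0, 0.002, -1.0]]
force: [-3.4, 0.3, 6.7]
width: 0.0273
grip_force: 41.1
```

```bash
python3 -m crank '0 0 0 0 0 0 0.045;0 0 0 0 0 0 0.055;0 0 0 0 0 0 0.055;0 0 -0.03 0 0 0 0.055;0 0 -0.09 0 0 0 0.055;0 0 -0.126 0 0 0 0.055;0 0 -0.126 0 0 0 0.055;0 0 -0.126 0 0 0 0.055'
python3 -c "
from h import *
c=calibration('wrist'); im=read_camera('wrist'); cv2.imwrite('pics/w4.png',im[:,:,::-1])
print(go(.482,-.2058,.25,-.125))"
```

```text
clock: 13.3
ee_pos: [0.5655, 0.2183, 0.2478]
tcp_rot: [[-0.092, 0.996, 0.0], [0.996, 0.092, -0.0], [-0.0, 0.0, -1.0]]
force: [-0.2, 1.1, -0.4]
width: 0.0549
grip_force: 0.0
(array([-0.4145, -0.1216, -0.0025]), array([-0.001,  0.001,  0.217]))
```

View pics/w4.png

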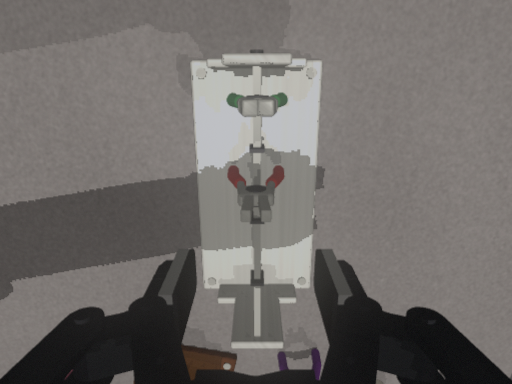

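Red hangs upright in its bay between the dividers at (257,147) and (257,220); green is still upright at (258,104). Yellow is next.

```bash
python3 -m crank '-0.4145 -0.1216 -0.003 0 0 0.217 0.055;-0.4145 -0.1216 -0.003 0 0 0.217 0.055;-0.4145 -0.1216 -0.003 0 0 0.217 0.055;-0.4145 -0.1216 -0.003 0 0 0.217 0.055;-0.4145 -0.1216 -0.003 0 0 0.217 0.055;-0.4145 -0.1216 -0.003 0 0 0.217 0.055;-0.4145 -0.1216 -0.003 0 0 0.217 0.055;-0.4145 -0.1216 -0.003 0 0 0.217 0.055'
python3 -m crank '0 0 0 0 0 0 0.055;0 0 0 0 0 0 0.055;0 0 0 0 0 0 0.055;0 0 0 0 0 0 0.055;0 0 0 0 0 0 0.055;0 0 0 0 0 0 0.055;0 0 0 0 0 0 0.055;0 0 0 0 0 0 0.055'
python3 -c "
from h import *
print(go(.4825,-.2058,.123,-.125))"
```

```text
clock: 14.35
ee_pos: [0.481, -0.2087, 0.2497]
tcp_rot: [[0.131, 0.991, -0.002], [0.991, -0.131, 0.001], [0.0, -0.002, -1.0]]
force: [0.4, 0.5, 0.4]
width: 0.0547
grip_force: 0.0
clock: 15.35
ee_pos: [0.4827, -0.2056, 0.2516]
tcp_rot: [[0.125, 0.992, 0.001], [0.992, -0.125, -0.0], [-0.0, 0.001, -1.0]]
force: [-0.6, -0.9, -0.4]
width: 0.0554
grip_force: 0.0
(array([-0.0002, -0.0003,  0.1286]), array([ 0.001,  0.   , -0.   ]))
```

```bash
python3 -m crank '0 0 0.04 0 0 0 0.055;0 0 0.08 0 0 0 0.055;0 0 0.11 0 0 0 0.055;0 0 0.1285 0 0 0 0.055;0 0 0.1285 0 0 0 0.055;0 0 0.1285 0 0 0 0.02;0 0 0.1285 0 0 0 0.02;0 0 0.1285 0 0 0 0.02' 40
python3 -c "
from h import *
th=.092;C=np.array([.5685,.185]); p=C-.03*np.array([-np.sin(th),np.cos(th)])
print(p,go(*p,.25,.092))"
```

```text
clock: 16.35
ee_pos: [0.4835, -0.2061, 0.1244]
tcp_rot: [[0.125, 0.992, 0.003], [0.992, -0.125, -0.002], [-0.001, 0.003, -1.0]]
force: [-1.8, 1.1, 5.6]
width: 0.0273
grip_force: 40.1
[0.57125611 0.15512687] (array([ 0.3692,  0.0424, -0.1258]), array([ 0.003,  0.001, -0.217]))
```

```bash
python3 -m crank '0 0 -0.05 0 0 0 0.02;0 0 -0.11 0 0 0 0.02;0.03 0.003 -0.126 0 0 -0.02 0.02;0.369 0.042 -0.126 0 0 -0.217 0.02;0.369 0.042 -0.126 0 0 -0.217 0.02;0.369 0.042 -0.126 0 0 -0.217 0.02;0.369 0.042 -0.126 0 0 -0.217 0.02;0.369 0.042 -0.126 0 0 -0.217 0.02'
python3 -m crank '0.02 0 0 0 0 0 0.02;0.02 0 0 0 0 0 0.02;0.02 0 0 0 0 0 0.02;0.02 0 0 0 0 0 0.02;0.02 0 0 0 0 0 0.02;0.02 0 0 0 0 0 0.02;0.02 0 0 0 0 0 0.02;0.02 0 0 0 0 0 0.02'
python3 -c "
from h import *
th=.092;C=np.array([.5685,.185]); p=C-.03*np.array([-np.sin(th),np.cos(th)])
print(p,go(*p,.1225,.092))"
```

```text
clock: 17.35
ee_pos: [0.5638, 0.1295, 0.2492]
tcp_rot: [[-0.092, 0.996, 0.001], [0.996, 0.092, -0.0], [-0.0, 0.001, -1.0]]
force: [1.6, -0.0, -1.2]
width: 0.0274
grip_force: 40.5
clock: 18.35
ee_pos: [0.5617, 0.1473, 0.2491]
tcp_rot: [[-0.092, 0.996, 0.001], [0.996, 0.092, -0.0], [-0.0, 0.001, -1.0]]
force: [0.5, 0.2, -0.8]
width: 0.0275
grip_force: 40.5
[0.57125611 0.15512687] (array([0.007 , 0.0101, 0.1266]), array([ 0.001,  0.   , -0.   ]))
```

```bash
python3 -m crank '0.007 0.0107 0 0 0 0 0.02;0.007 0.0107 0.05 0 0 0 0.02;0.007 0.0107 0.09 0 0 0 0.02;0.007 0.0107 0.11 0 0 0 0.02;0.007 0.0107 0.12 0 0 0 0.02;0.007 0.0107 0.126 0 0 0 0.02;0.007 0.0107 0.1265 0 0 0 0.02;0.007 0.0107 0.1265 0 0 0 0.02'
```

```text
clock: 19.35
ee_pos: [0.5721, 0.1556, 0.1245]
tcp_rot: [[-0.092, 0.996, 0.002], [0.996, 0.092, 0.0], [0.0, 0.002, -1.0]]
force: [-3.7, -0.3, 6.4]
width: 0.0277
grip_force: 41.3
```

```bash
python3 -m crank '0 0 0 0 0 0 0.045;0 0 0 0 0 0 0.055;0 0 0 0 0 0 0.055;0 0 -0.03 0 0 0 0.055;0 0 -0.09 0 0 0 0.055;0 0 -0.126 0 0 0 0.055;0 0 -0.126 0 0 0 0.055;0 0 -0.126 0 0 0 0.055'
python3 -c "
from h import *
print(go(.475,-.2654,.25,-.125))"
```

```text
clock: 20.35
ee_pos: [0.5715, 0.1552, 0.2478]
tcp_rot: [[-0.092, 0.996, 0.0], [0.996, 0.092, -0.0], [-0.0, 0.0, -1.0]]
force: [0.3, -0.7, 0.5]
width: 0.055
grip_force: 0.0
(array([-0.41  , -0.1347, -0.002 ]), array([0.   , 0.   , 0.217]))
```

```bash
python3 -m crank '-0.41 -0.1347 -0.002 0 0 0.217 0.055;-0.41 -0.1347 -0.002 0 0 0.217 0.055;-0.41 -0.1347 -0.002 0 0 0.217 0.055;-0.41 -0.1347 -0.002 0 0 0.217 0.055;-0.41 -0.1347 -0.002 0 0 0.217 0.055;-0.41 -0.1347 -0.002 0 0 0.217 0.055;-0.41 -0.1347 -0.002 0 0 0.217 0.055;-0.41 -0.1347 -0.002 0 0 0.217 0.055'
python3 -m crank '0 0 0 0 0 0 0.055;0 0 0 0 0 0 0.055;0 0 0 0 0 0 0.055;0 0 0 0 0 0 0.055;0 0 0 0 0 0 0.055;0 0 0 0 0 0 0.055;0 0 0 0 0 0 0.055;0 0 0 0 0 0 0.055'
python3 -c "
from h import *
print(go(.475,-.2654,.123,-.125))"
```

```text
clock: 21.35
ee_pos: [0.4734, -0.2684, 0.2484]
tcp_rot: [[0.131, 0.991, -0.002], [0.991, -0.131, 0.001], [0.001, -0.002, -1.0]]
force: [0.1, 0.2, 0.6]
width: 0.0554
grip_force: 0.0
clock: 22.35
ee_pos: [0.4752, -0.2654, 0.2506]
tcp_rot: [[0.125, 0.992, 0.001], [0.992, -0.125, -0.0], [-0.0, 0.001, -1.0]]
force: [-1.0, -0.6, 0.0]
width: 0.0555
grip_force: 0.0
(array([ 0.    , -0.0003,  0.1276]), array([ 0.001,  0.   , -0.   ]))
```

```bash
python3 -m crank '0 0 0.04 0 0 0 0.055;0 0 0.08 0 0 0 0.055;0 0 0.11 0 0 0 0.055;0 0 0.1275 0 0 0 0.055;0 0 0.1275 0 0 0 0.055;0 0 0.1275 0 0 0 0.02;0 0 0.1275 0 0 0 0.02;0 0 0.1275 0 0 0 0.02' 40
python3 -c "
from h import *
th=.092;C=np.array([.5685,.185]); p=C-.09*np.array([-np.sin(th),np.cos(th)])
print(p,go(*p,.25,.092))"
```

```text
clock: 23.35
ee_pos: [0.4761, -0.266, 0.1245]
tcp_rot: [[0.125, 0.992, 0.003], [0.992, -0.125, -0.002], [-0.001, 0.003, -1.0]]
force: [-1.8, 0.8, 5.4]
width: 0.0274
grip_force: 40.1
[0.57676832 0.09538061] (array([ 0.3709,  0.0552, -0.1259]), array([ 0.003,  0.002, -0.217]))
```

```bash
python3 -m crank '0 0 -0.05 0 0 0 0.02;0 0 -0.11 0 0 0 0.02;0.03 0.003 -0.126 0 0 -0.02 0.02;0.371 0.055 -0.126 0 0 -0.217 0.02;0.371 0.055 -0.126 0 0 -0.217 0.02;0.371 0.055 -0.126 0 0 -0.217 0.02;0.371 0.055 -0.126 0 0 -0.217 0.02;0.371 0.055 -0.126 0 0 -0.217 0.02'
python3 -m crank '0.028 0.008 0 0 0 0 0.02;0.028 0.008 0 0 0 0 0.02;0.028 0.008 0 0 0 0 0.02;0.028 0.008 0 0 0 0 0.02;0.028 0.008 0 0 0 0 0.02;0.028 0.008 0 0 0 0 0.02;0.028 0.008 0 0 0 0 0.02;0.028 0.008 0 0 0 0 0.02'
python3 -c "
from h import *
th=.092;C=np.array([.5685,.185]); p=C-.09*np.array([-np.sin(th),np.cos(th)])
print(p,go(*p,.1225,.092))"
```

```text
clock: 24.35
ee_pos: [0.5675, 0.0667, 0.2491]
tcp_rot: [[-0.092, 0.996, 0.001], [0.996, 0.092, -0.0], [-0.0, 0.001, -1.0]]
force: [0.4, 0.3, -1.3]
width: 0.0273
grip_force: 40.5
clock: 25.35
ee_pos: [0.5726, 0.0932, 0.2491]
tcp_rot: [[-0.092, 0.996, 0.001], [0.996, 0.092, -0.0], [-0.0, 0.001, -1.0]]
force: [-0.4, 0.1, -1.3]
width: 0.0274
grip_force: 40.5
[0.57676832 0.09538061] (array([0.0018, 0.0043, 0.1266]), array([ 0.001,  0.   , -0.   ]))
```

```bash
python3 -m crank '0.002 0.005 0 0 0 0 0.02;0.002 0.005 0.05 0 0 0 0.02;0.002 0.005 0.09 0 0 0 0.02;0.002 0.005 0.11 0 0 0 0.02;0.002 0.005 0.12 0 0 0 0.02;0.002 0.005 0.126 0 0 0 0.02;0.002 0.005 0.1265 0 0 0 0.02;0.002 0.005 0.1265 0 0 0 0.02'
```

```text
clock: 26.35
ee_pos: [0.5776, 0.0958, 0.1245]
tcp_rot: [[-0.092, 0.996, 0.002], [0.996, 0.092, -0.0], [-0.0, 0.002, -1.0]]
force: [-4.8, 0.4, 5.8]
width: 0.0273
grip_force: 41.4
```

```bash
python3 -m crank '0 0 0 0 0 0 0.045;0 0 0 0 0 0 0.055;0 0 0 0 0 0 0.055;0 0 -0.03 0 0 0 0.055;0 0 -0.09 0 0 0 0.055;0 0 -0.145 0 0 0 0.055;-0.03 0 -0.146 0 0 0 0.055;-0.03 0 -0.146 0 0 0 0.055'
python3 -c "
from h import *
for n in ('wrist','scene','top'):
    im=read_camera(n)[:,:,::-1]; 
    if n=='scene': im=cv2.resize(im[130:300,150:400],None,fx=3,fy=3,interpolation=cv2.INTER_CUBIC)
    if n=='top': im=im[60:280,80:400]; im=cv2.resize(im,None,fx=2.4,fy=2.4,interpolation=cv2.INTER_CUBIC)
    cv2.imwrite(f'pics/{n}5.png',im)
c=calibration('wrist');th=.092;C=np.array([.5685,.185])
for y in (.09,.03,-.03,-.09): print(proj(c,(*(C+[-np.sin(th)*y,np.cos(th)*y]),.100)).round(1))
"
```

```text
clock: 27.35
ee_pos: [0.581, 0.0646, 0.2695]
tcp_rot: [[-0.09, 0.996, 0.003], [0.996, 0.09, -0.0], [-0.001, 0.003, -1.0]]
force: [0.6, 0.8, -1.2]
width: 0.0548
grip_force: 0.0
[ 253.9 -122. ]
[254.  -20.2]
[254.   67.1]
[254.  142.7]
```

View pics/wrist5.png

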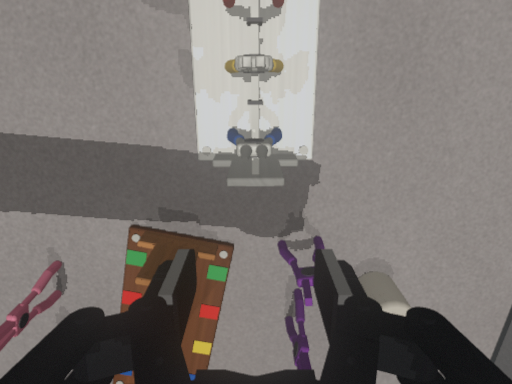

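View pics/scene5.png

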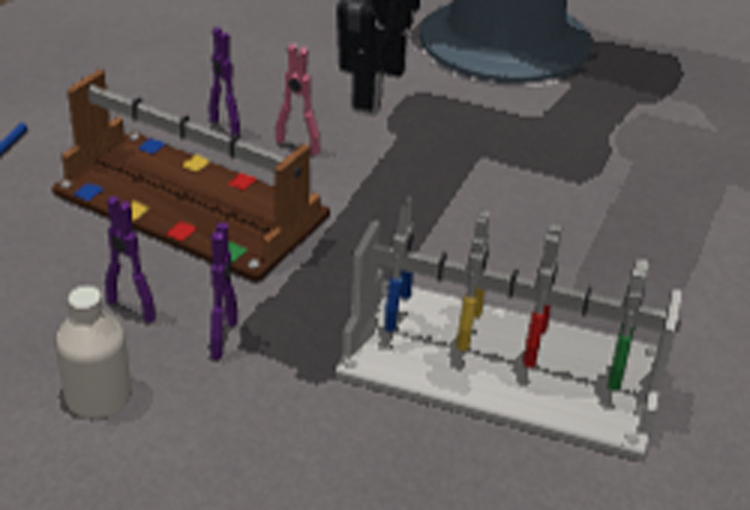

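View pics/top5.png

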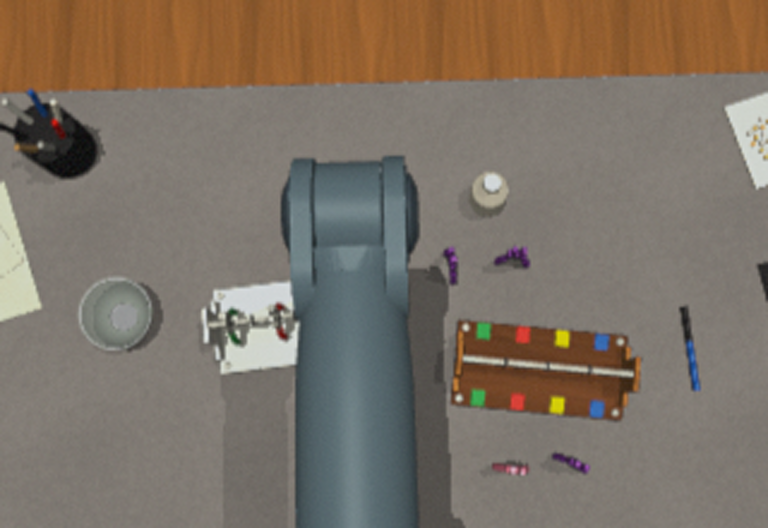

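All four hang upright in the order green, red, yellow, blue from the left, and the bottle, bowl and pen have not moved. In the scene crop, green's block at (633,320) looks a few mm left of its bay's middle, so I'm taking a closer look from above.

```bash
python3 -m crank '0.12 0 -0.003 0 0 0 0.055;0.12 0 -0.003 0 0 0 0.055;0.12 0 -0.003 0 0 0 0.055;0.12 0 -0.003 0 0 0 0.055;0.12 0 -0.003 0 0 0 0.055;0.12 0 -0.003 0 0 0 0.055;0.12 0 -0.003 0 0 0 0.055;0.12 0 -0.003 0 0 0 0.055'
python3 -c "
from h import *
c=calibration('wrist');im=read_camera('wrist')[:,:,::-1].copy()
th=.092;C=np.array([.5685,.185])
for y in (.09,.03,-.03): print(y,'block top',proj(c,(*(C+[-np.sin(th)*y,np.cos(th)*y]),.124)).round(1),'tips',proj(c,(*(C+[-np.sin(th)*y,np.cos(th)*y]),.142 if y>.05 else .154)).round(1))
for y in (.06,0,-.06): print(y,'div',proj(c,(*(C+[-np.sin(th)*y,np.cos(th)*y]),.106)).round(1))
cv2.imwrite('pics/w6.png',cv2.resize(im[30:230,180:330],None,fx=3,fy=3,interpolation=cv2.INTER_CUBIC)); print(r.read_state()['ee_pos'])
"
```

```text
clock: 28.5
ee_pos: [0.5692, 0.1849, 0.2717]
tcp_rot: [[-0.091, 0.996, 0.001], [0.996, 0.091, -0.0], [-0.0, 0.001, -1.0]]
force: [-0.1, 0.4, -1.2]
width: 0.055
grip_force: 0.0
0.09 block top [252.8  65. ] tips [252.6  64.1]
0.03 block top [252.9 146.1] tips [252.7 154.3]
-0.03 block top [253.1 216.4] tips [252.9 231.7]
0.06 div [253.  105.2]
0 div [253.1 176.4]
-0.06 div [253.2 238.9]
[0.56921161 0.18504936 0.27164426]
```

View pics/w6.png

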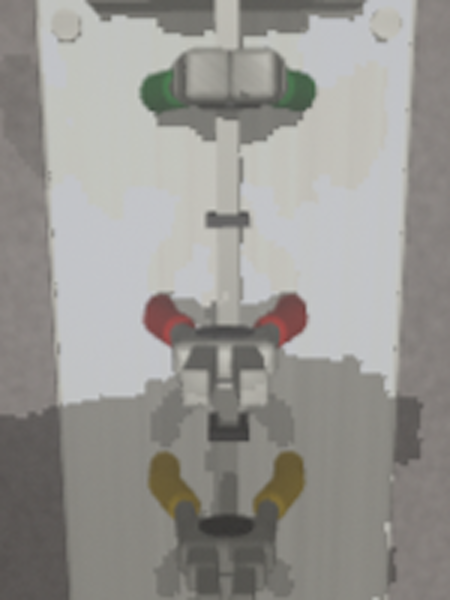

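```bash
python3 -c "
from h import *
c=calibration('wrist');im=read_camera('wrist')[:,:,::-1].copy();hsv=cv2.cvtColor(im,cv2.COLOR_BGR2HSV)
th=.092;C=np.array([.5685,.185]);R=np.array([[np.cos(th),-np.sin(th)],[np.sin(th),np.cos(th)]])
L=lambda uv,z:(R.T@(ray(c,uv,z)[:2]-C)).round(4)
for n,lo,hi in (('green',(45,100,40),(85,255,255)),('red',(0,110,60),(8,255,255)),('yellow',(18,110,60),(34,255,255))):
    m=cv2.inRange(hsv,lo,hi); m[240:]=0; m[:,:180]=0; m[:,330:]=0
    k,_,st,ce=cv2.connectedComponentsWithStats(m)
    for i in range(1,k):
        if st[i,4]>25: print(n,st[i],L(ce[i],.06),'top row at z .03',L((ce[i][0],st[i,1]-.5),.03))
f=lambda p:(180+(p[0]+.5)/3-.5,30+(p[1]+.5)/3-.5)
print('div60',L(f((228,221)),.106),'div0',L(f((228,437)),.106),'green tips',L(f((229,48)),.142),L(f((229,105)),.142))
print('end wall inner base corners',L(f((66,25)),.013))
s=cv2.cvtColor(cv2.resize(im,None,fx=1,fy=1),cv2.COLOR_BGR2GRAY); print(s[88:118,252:260].mean(1).astype(int)); print(s[160:185,254:258].mean(1).astype(int)); print(s[40:72,238:246].mean(1).astype(int))
"
```

```text
red [267 135  11  10  41] [0.0194 0.0249] top row at z .03 [0.0209 0.0243]
red [234 136   9   9  27] [-0.0164  0.0253] top row at z .03 [-0.0179  0.0233]
yellow [230 182  16  21 157] [-0.0177 -0.0286] top row at z .03 [-0.0192 -0.0275]
yellow [265 182  16  20 165] [ 0.0216 -0.0283] top row at z .03 [ 0.0232 -0.0275]
div60 [0.0022 0.0616] div0 [0.0022 0.0011] green tips [0.0022 0.1017] [0.0023 0.0897]
end wall inner base corners [-0.0523  0.1192]
[178 178 177 177 177 177 177 177 177 177 177 177 175 144 109 100 101 111
 162 175 175 175 174 175 175 175 174 174 174 173]
[121 121 120 121 121 121 120 120 120 120 106  99  77  64  68  70  69  97
 115 120 120 119 119 120 119]
[118 128 179 192 193 193 177 163 155 145 138 135 134 132 131 132 133 132
 131 131 131 123 111  98  92  95 111 119 121 121 122 121]
```

Green's jaw tips measure about 4.4 mm left of its bay's middle; red and yellow are within about 1 mm. I'll regrip green and shift it.

```bash
python3 -m crank '0.095 0 0 0 0 0 0.055;0.095 0 0 0 0 0 0.055;0.095 0 0 0 0 0 0.055;0.095 0 0 0 0 0 0.055;0.095 0 0 0 0 0 0.055;0.095 0 0 0 0 0 0.055;0.095 0 0 0 0 0 0.055;0.095 0 0 0 0 0 0.055'
python3 -c "
from h import *
th=.092;C=np.array([.5685,.185]);p=C+[np.cos(th)*.001-np.sin(th)*.0945,np.cos(th)*.0945]
print(go(*p,.1235,.092))"
```

```text
clock: 29.6
ee_pos: [0.5605, 0.2797, 0.2716]
tcp_rot: [[-0.091, 0.996, 0.001], [0.996, 0.091, -0.0], [-0.0, 0.001, -1.0]]
force: [-0.2, 0.2, 0.3]
width: 0.0545
grip_force: 0.0
(array([-0.0006,  0.0002,  0.1481]), array([ 0.001,  0.   , -0.   ]))
```

```bash
python3 -m crank '0 0 0.05 0 0 0 0.055;0 0 0.1 0 0 0 0.055;0 0 0.13 0 0 0 0.055;0 0 0.148 0 0 0 0.055;0 0 0.148 0 0 0 0.055;0 0 0.148 0 0 0 0.02;0 0 0.148 0 0 0 0.02;0 0 0.148 0 0 0 0.02' 40
python3 -m crank '0 0 -0.006 0 0 0 0.02;-0.0044 0 -0.006 0 0 0 0.02;-0.0044 0 -0.006 0 0 0 0.02;-0.0044 0 -0.006 0 0 0 0.02;-0.0044 0 -0.002 0 0 0 0.02;-0.0044 0 0.0005 0 0 0 0.02;-0.0044 0 0.0005 0 0 0 0.02;-0.0044 0 0.0005 0 0 0 0.02'
```

```text
clock: 30.6
ee_pos: [0.5617, 0.2804, 0.1252]
tcp_rot: [[-0.092, 0.996, 0.004], [0.996, 0.092, 0.001], [0.001, 0.004, -1.0]]
force: [0.2, 0.4, 5.1]
width: 0.0271
grip_force: 40.5
clock: 31.6
ee_pos: [0.5611, 0.2757, 0.1251]
tcp_rot: [[-0.092, 0.996, 0.002], [0.996, 0.092, 0.0], [0.0, 0.002, -1.0]]
force: [-3.4, -2.3, 11.3]
width: 0.027
grip_force: 41.6
```

Release, lift, and go back to the same viewpoint.

```bash
python3 -m crank '0 0 0 0 0 0 0.045;0 0 0 0 0 0 0.055;0 0 0 0 0 0 0.055;0 0 -0.03 0 0 0 0.055;0 0 -0.09 0 0 0 0.055;0 0 -0.147 0 0 0 0.055;-0.05 0 -0.147 0 0 0 0.055;-0.091 0 -0.147 0 0 0 0.055'
python3 -m crank '0 0 0 0 0 0 0.055;0 0 0 0 0 0 0.055;0 0 0 0 0 0 0.055;0 0 0 0 0 0 0.055;0 0 0 0 0 0 0.055;0 0 0 0 0 0 0.055;0 0 0 0 0 0 0.055;0 0 0 0 0 0 0.055'
python3 -c "
from h import *
c=calibration('wrist');im=read_camera('wrist')[:,:,::-1].copy();sc=read_camera('scene')[:,:,::-1]
a=cv2.resize(im[30:230,180:330],None,fx=2.5,fy=2.5,interpolation=cv2.INTER_CUBIC);b=cv2.resize(sc[185:285,250:390],None,fx=3,fy=3,interpolation=cv2.INTER_CUBIC)
o=np.zeros((500,800,3),np.uint8);o[:,:375]=a;o[:300,375:795]=b;cv2.imwrite('pics/w7.png',o)
th=.092;C=np.array([.5685,.185])
print(proj(c,(*(C+[-np.sin(th)*.0913,np.cos(th)*.0913]),.142)).round(1))"
```

```text
clock: 32.6
ee_pos: [0.5699, 0.1842, 0.2712]
tcp_rot: [[-0.093, 0.996, 0.003], [0.996, 0.093, 0.0], [-0.0, 0.003, -1.0]]
force: [0.0, -0.7, -0.5]
width: 0.0549
grip_force: 0.0
clock: 33.6
ee_pos: [0.5691, 0.185, 0.2701]
tcp_rot: [[-0.092, 0.996, 0.001], [0.996, 0.092, -0.0], [-0.0, 0.001, -1.0]]
force: [1.2, 0.0, -0.1]
width: 0.0551
grip_force: 0.0
[252.8  62. ]
```

View pics/w7.png

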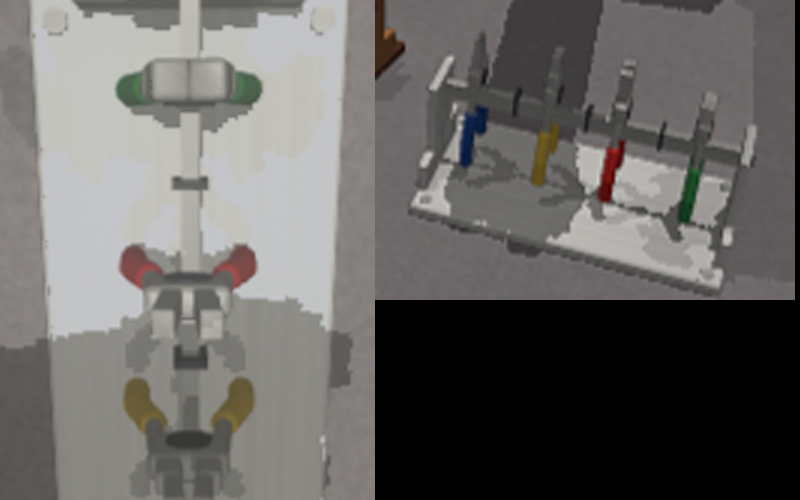

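Green's tips are now at row 62, against 62 predicted for the bay's middle. All four hang upright and the gripper is clear, so I'm handing the job in.

```bash
python3 -c "
from rig import r
print(r.job_done())"
```

```text
the job is handed in; nothing more can be done
None
```

All four pliers now hang jaws up on the new aluminium rack in the same left-to-right order (green, red, yellow, blue), each in the middle of its bay as far as I could measure; the bottle, bowl and pen were left where they were, and I handed the job in at about 34 s on the robot's clock.

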